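# Angle the varnished rail past the post into the jig

### The arm

A 6-joint arm with a two-finger parallel gripper is mounted at the origin on the work surface. World frame = base frame: x ahead of the robot, y to its left, z up, the work surface at z = 0. Lengths are in m, angles in rad, forces in N, time in s.
With the tool pointing down it reaches from about 0.325 to 0.925 m from the base axis. Payload 3.1 kg.
Tool frame: the origin (TCP) lies at the very end of the fingers, on their centre line; the grasp point (between the pads) lies 19 mm behind it; z points along the fingers, y is the line along which they close (so a half turn about z gives the same grasp; the last joint's range is limited). The gripper opens to 85 mm and grips with 20 to 120 N. Pads are 22 mm wide; open, the fingers measure 114 mm over their backs; the gripper's body (76 mm by 85 mm) begins 54 mm behind the grasp point. The pads swing forward as they close: fully open they stand 13 mm farther back than shut.
Start: joints at [0.99, 0.217, 1.613, -0, 1.311, -0.112], TCP at [0.282, 0.558, 0.231] pointing down, gripper open.
Joint ranges: [-2.75, 2.75], [-0.78, 2.1], [0.31, 2.55], [-1.13, 4.27], [0.13, 2.63], [-2.58, 2.58]. Speed limits (rad/s): [2.79, 2.79, 3.14, 3.14, 3.14, 3.14].

### API

Orientations are given as a rotation vector (axis times angle).
In Python, from station import manip gives the robot as it stands.
- The arm moves only by the shell command python3 -m inch 'ROWS' [FORCE]. ROWS is JSON, a list of rows, each an object of numbers: "dx", "dy", "dz": the shift along the tool's x, y, z normalised to -1 to 1, where 1 is 100 mm; "wx", "wy", "wz": the turn, a rotation vector about the tool's x, y, z normalised to -1 to 1, where 1 is 90 degrees; "fingers": the gripper command: -1 is fully open, 1 is shut, values between are in proportion. A call has 1 to 20 rows; each row is the pose to reach, as a shift and turn from the pose commanded when the call began, along the tool's axes at that moment; what a row does not reach only later rows make up. A row lasts 1/8 s, in which the tool goes at most 62.5 mm and 10.7 degrees, less where a joint would pass 70% of its speed; a pose out of reach is approached as far as the arm can. A call with a number of a shift or a turn outside -1 to 1 is refused whole. A call with a gripper value outside its range is refused whole. The fingers move at their own pace and stop on an object; FORCE is the grip in N (left out, the last holds). Time passes only in rows, so rows that repeat a pose let the fingers close. It gives the time, the measured TCP pose, the force, the opening and the grip force at its end, in the units of the state.
- manip.get_state(): the state, without advancing time (a new reading comes with each control period).
- manip.grab_frame(name): name is "scene" or "side" or "wrist"; returns a dict with "img" (384x512x3 uint8, red, green, blue), "K" (3x3 intrinsics, pixels), "eye" and "rotation" of the camera in the world; the wrist camera has in their place "hand_eye" (4x4, takes a point from camera to tool coordinates, whose origin is the TCP and whose axes are the flange's). Camera axes: x right, y down, z forward; pixel columns grow to the right and rows downward; lengths in m; the calibration is good to about 2 mm. The wrist camera is an equidistant fisheye: a pixel r from the principal point sees the ray r / f radians off the axis. A picture is of the moment at which its call begins: read the wrist's pose just before it. There is no depth.
- manip.job_done(): hands the job in; it is judged then, once.
The state is a dict: "clock": time; "joints": joint angles; "qvel": joint speeds; "tau": joint torques, N m; "tcp_pos": TCP position; "orientation": TCP orientation; "contact_force": force on the tool from outside, world axes, zero at the start; "moment": the same for the moment, N m; "opening": opening from 0.0 (shut) to 1.0 (fully open); "grip_force": force on a finger pad.
Only numpy, scipy, OpenCV 4.12 (cv2) and the standard library are available. Lean on these libraries where they do the work, as an engineer would, in place of code of your own. Each camera call takes 0.05 s, during which the arm holds its last target. There are 200 camera calls.

### The job

The long mahogany rail lies in front of the copper alignment jig, and a post stands in the jig's mouth so that it cannot go straight in. Push the rail with the fingertips, one end and then the other, to angle it past the post into the bay, until it lies flat along the back fence, touching it at both ends. Its varnish is soft: only push it gently, do not pinch or lift it, and leave the other things on the bench where they are.

Things in the scene. Friction and masses are not known exactly. Their poses are not given: they have to be found in the camera images.
- jig: Fixed copper jig: three fences 25 mm high, 8 mm thick, on the bare table, forming a bay open to the robot. Origin: table height, middle of the back fence's inner face; +x away from the robot through that fence, y along it. Side fences run from x = 0 to -140 mm, inner faces at y = +-135 mm. The post stands in the mouth; at the mirrored place is an empty flush socket that things slide over.
- post: Fixed upright round copper post, 16 mm in diameter, 45 mm high, in the jig's mouth at jig x = -160 mm, jig y = +85 or -85 mm. Origin at the centre of its foot, on the table. From the post to the farther side fence there are 212 mm, less than the rail's length.
- rail: Loose straight mahogany bar with a brass inlay on top, 220 mm long (its y), 20 mm wide (x), 18 mm high (z), 0.10 to 0.20 kg; a push of 1 to 2 N slides it on the table. Origin at the centre of its underside. It starts in front of the jig's mouth, within 0.22 rad of parallel to the back fence, its +x side facing the jig. The ends are alike: either may finish on either side.
- rail_end_a (a point): Centre of the rail's +y end face, 9 mm above its underside.
- rail_end_b (a point): Centre of the rail's -y end face, 9 mm above its underside.
- viewer: Bystander: mahogany stereoscope viewer body with two brass bayonet sockets, 90 x 170 mm and 90 mm high, loose, well to the left of the jig. Origin at the centre of its underside.
- lens_tube: Bystander: open brass lens tube standing upright, 42 mm in diameter, 50 mm high, loose, to one side of the work. Origin at the centre of its underside.
- lens_blank: Bystander: flat green glass lens blank, 44 mm in diameter, 9 mm thick, loose, to one side of the work. Origin at the centre of its underside.
- thumb_wheel: Bystander: nickel-plated thumb wheel lying flat, 37 mm in diameter with a hub 16 mm high, loose, behind the jig. Origin at the centre of its underside.
There are look-alikes about, which are no part of the job. What is meant by the rail is not green, and is the larger of those in its own colour.

How it is judged:
On the way:
1. one end of the rail is inside the bay while the other is still out in front of the post (((x of rail_end_a in the frame of jig above -0.14 m and y of rail_end_a in the frame of jig between -0.135 and 0.135 m and x of rail_end_b in the frame of jig below -0.17 m) or (x of rail_end_b in the frame of jig above -0.14 m and y of rail_end_b in the frame of jig between -0.135 and 0.135 m and x of rail_end_a in the frame of jig below -0.17 m))), for 0.1 s.
At the end, for the whole second after the job is handed in: The rail lies flat on the table inside the bay, along the back fence, with neither end more than 5 mm from the fence, at rest (x of rail_end_a in the frame of jig between -0.015 and 0 m and x of rail_end_b in the frame of jig between -0.015 and 0 m and y of rail_end_a in the frame of jig between -0.138 and 0.138 m and y of rail_end_b in the frame of jig between -0.138 and 0.138 m and height (world z) of each of rail_end_a, rail_end_b below 0.013 m and angle between the y axis of rail and the y axis of jig, either way round below 0.045 rad and angle between rail's own z axis and vertical below 0.05 rad and linear speed of rail below 0.01 m/s); the robot touches nothing.
It fails at once if the rail is lifted off the table or tipped up (an end more than 8 mm up) (height (world z) of any of rail_end_a, rail_end_b above 0.017 m).
It fails at once if the rail is pinched or pressed hard (more than 40 N from the fingers) (contact force between the fingers and rail above 40 N).
It fails at once if a bystander is disturbed (moved more than 15 mm or tipped) (distance of any of viewer, lens_tube, lens_blank, thumb_wheel from where it was at the start of the episode above 0.015 m or angle between any of viewer, lens_tube, lens_blank, thumb_wheel's own z axis and vertical above 0.2 rad).
It also fails if it takes over 72 s, if anything falls off the work surface, if the arm or the gripper's body presses on something with over 40 N, if the wrist force passes 120 N, or if a joint passes its speed limit or range.

## Working session

There is one attempt and no reset: what is moved stays moved. The work goes in short steps, Python scripts to look and compute and a shell command to move; the robot and the scene stay as the last step left them, time stands still between calls to the robot, and variables do not carry over. Pictures are saved under pics/ and viewed, at most 10 in all, crops included, and the job is handed in when it is done.

```bash
mkdir -p pics; ls; python3 - <<'E'
from station import manip
import cv2
for n in ("scene","side"):
    f=manip.grab_frame(n); cv2.imwrite(f"pics/{n}0.png",f["img"][:,:,::-1]); print(n,f["K"],f["eye"],f["rotation"])
s=manip.get_state(); print(s["clock"],s["tcp_pos"],s["orientation"],s["opening"],s["contact_force"])
E
```

```text
pics
scene [[385.94662115   0.         254.9318008 ]
 [  0.         385.94662115 191.55747786]
 [  0.           0.           1.        ]] [ 0.99694806 -0.26114497  0.80007122] [-2.27983253 -1.18217723  0.40072206]
side [[432.49599772   0.         261.50658362]
 [  0.         432.49599772 191.28678185]
 [  0.           0.           1.        ]] [ 0.21257474 -0.56499819  0.85952941] [-2.3626089   0.63638796 -0.21475144]
0.1 [0.2819405  0.55694932 0.23009916] [-0.72953295 -3.05492417  0.00322465] 0.9997613929564808 [-1.11765319 -0.93224835  0.00343712]
```

View pics/scene0.png

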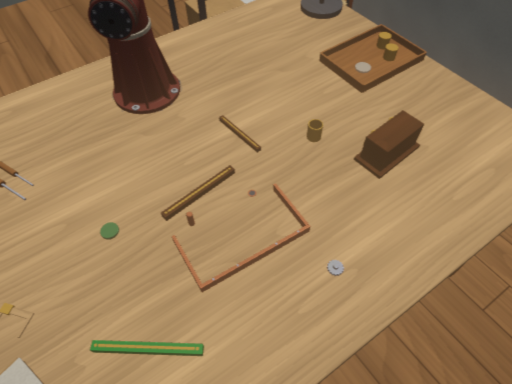

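View pics/side0.png

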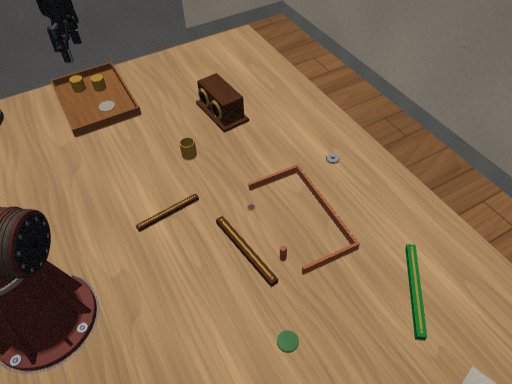

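Rail candidates are the long mahogany bar (scene 198,192; side 247,250), the short bar (scene 240,133; side 168,212) and the green bar (scene 147,348). The long bar fits: it isn't green, it's the larger mahogany one, and it lies in front of the mouth. The post is at scene (190,218), the socket at (252,193), and the copper jig has its back fence from (203,285) to (307,228). I'll confirm this with a crop and measure.

```bash
cat > h.py <<'E'
import numpy as np, cv2
from scipy.spatial.transform import Rotation as R
from station import manip
def ray(f,uv,z):
    uv=np.atleast_2d(uv).astype(float); d=np.c_[uv,np.ones(len(uv))]@np.linalg.inv(f["K"]).T@R.from_rotvec(f["rotation"]).as_matrix().T
    e=np.array(f["eye"]); return (e+d*((z-e[2])/d[:,2])[:,None])[:,:2]
def proj(f,P):
    p=(np.atleast_2d(P)-f["eye"])@R.from_rotvec(f["rotation"]).as_matrix(); q=p@np.array(f["K"]).T; return q[:,:2]/q[:,2:]
def top(f,z):  # rectified top-down map of plane z: 1 mm/px, x 0.3..0.9 up, y 0.3..-0.5 right
    W=np.array([[.9,.3],[.9,-.5],[.3,-.5],[.3,.3]]); src=proj(f,np.c_[W,np.full(4,z)]).astype(np.float32)
    return cv2.warpPerspective(f["img"],cv2.getPerspectiveTransform(src,np.float32([[0,0],[800,0],[800,600],[0,600]])),(800,600))
E
python3 - <<'E'
from h import *
c=[]
for n,(x,y) in (("scene",(150,100)),("side",(125,145))):
    f=manip.grab_frame(n); im=f["img"]; hsv=cv2.cvtColor(im,cv2.COLOR_RGB2HSV)
    for u,v in {"scene":[(198,192),(190,218),(252,193),(250,258),(292,207),(188,262),(240,180)],"side":[(247,250),(283,253),(251,207),(330,210),(275,178),(330,257),(235,260)]}[n]: print(n,u,v,hsv[v,u])
    c.append(cv2.resize(im[y:y+200,x:x+250],None,fx=1.6*2,fy=3.2)[:, :,::-1][:590,:])
    cv2.imwrite(f"pics/crop_{n}.png",c[-1])
E
```

```text
scene 198 192 [ 15 146 108]
scene 190 218 [ 13 138  96]
scene 252 193 [ 12  41 105]
scene 250 258 [ 12 144 175]
scene 292 207 [ 12 145 163]
scene 188 262 [ 12 144 175]
scene 240 180 [ 17 110 174]
side 247 250 [ 20 169 167]
side 283 253 [  9 159  69]
side 251 207 [105  18  83]
side 330 210 [ 10 165 125]
side 275 178 [ 10 147  71]
side 330 257 [  7 150  92]
side 235 260 [ 17 114 166]
```

View pics/crop_side.png

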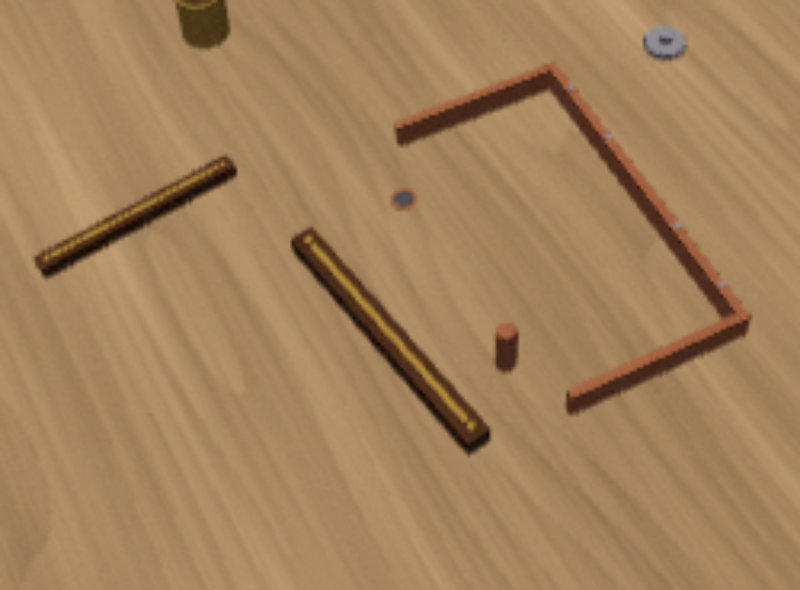

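View pics/crop_scene.png

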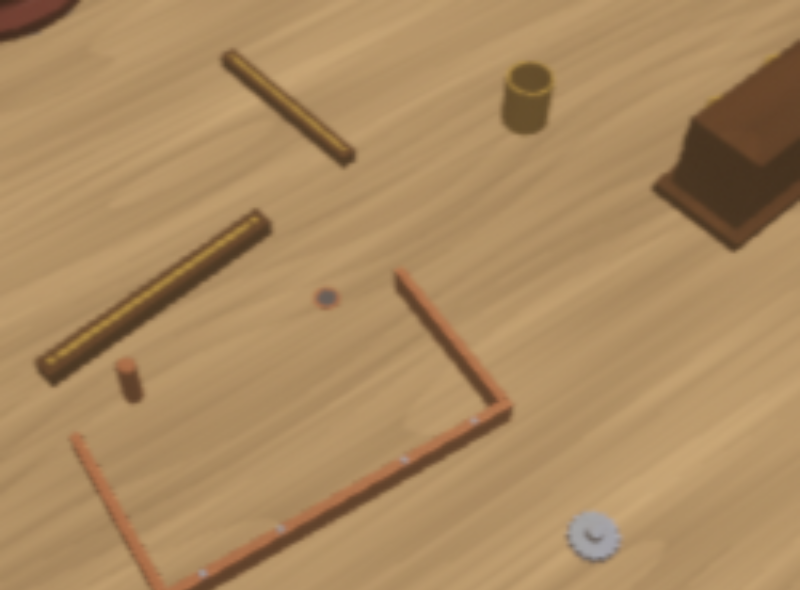

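The crops confirm the rail: the long bar with the inlay, with the post near its right-hand end. Measuring now.

```bash
cat >> h.py <<'E'
def inlay(f):
    hsv=cv2.cvtColor(f["img"],cv2.COLOR_RGB2HSV).astype(int); H,S,V=[hsv[:,:,i] for i in range(3)]
    m=((S>135)&(H>=15)&(H<=28)&(V>60))|((V<100)&(S>80)&(H>4)&(H<28))
    return m.astype(np.uint8)
def rail(f,seed,z=.018):
    "bright inlay line of the blob nearest the seed world xy -> centre, unit direction, length"
    hsv=cv2.cvtColor(f["img"],cv2.COLOR_RGB2HSV).astype(int); H,S,V=[hsv[:,:,i] for i in range(3)]
    m=((S>140)&(H>=16)&(H<=28)&(V>90)).astype(np.uint8)
    v,u=np.nonzero(m); w=ray(f,np.c_[u,v],z); k=np.linalg.norm(w-seed,axis=1)<.14
    w=w[k]; c,(a,b),_=r=cv2.minAreaRect(w.astype(np.float32)*1000); p=cv2.boxPoints(r)/1000
    e=[p[1]-p[0],p[2]-p[1]]; e=max(e,key=np.linalg.norm); e=e/np.linalg.norm(e); e=e*np.sign(e[1])
    return np.array(c)/1000,e,(max(a,b),min(a,b),k.sum())
E
python3 - <<'E'
from h import *
S=lambda x,y:(125+x/3.2-.34,145+y/3.2-.34)
C=lambda x,y:(150+x/3.2-.34,100+y/3.2-.34)
fs=manip.grab_frame("side"); fc=manip.grab_frame("scene")
P=lambda *a:print(*[np.round(x,4) if not isinstance(x,str) else x for x in a])
P("L corner",ray(fs,S(552,64),.025),ray(fc,C(512,403),.025))
P("R corner",ray(fs,S(749,316),.025))
P("L tip inner/outer",ray(fs,S(398,128),.025),ray(fc,C(400,270),.025))
P("R tip",ray(fs,S(570,394),.025),ray(fc,C(76,435),.025))
P("post",ray(fs,S(508,330),.045),ray(fc,C(127,365),.045))
P("socket",ray(fs,S(403,199),0),ray(fc,C(327,298),0))
P("rail ends",ray(fs,[S(302,240),S(480,438)],.018),ray(fc,[C(260,218),C(46,370)],.018))
for f in (fs,fc): print(rail(f,ray(fs,(247,249),.018)[0]))
P("short",ray(fs,[S(42,262),S(232,165)],.018)); P("blank",ray(fs,(288,342),.009)); P("tube",ray(fs,(188,142),.05))
P("viewer", ray(fs,[(208,120),(247,123)],0))
E
```

```text
L corner [[0.6848 0.0916]] [[0.6869 0.0944]]
R corner [[ 0.6699 -0.1906]]
L tip inner/outer [[0.5397 0.0946]] [[0.5431 0.1001]]
R tip [[ 0.5243 -0.1793]] [[ 0.5267 -0.1766]]
post [[ 0.5077 -0.1242]] [[ 0.5088 -0.1213]]
socket [[0.5169 0.0467]] [[0.517 0.048]]
rail ends [[ 0.4253  0.038 ]
 [ 0.4556 -0.1737]] [[ 0.43    0.0421]
 [ 0.4599 -0.1682]]
(array([ 0.44215356, -0.06276327]), array([-0.12026066,  0.99274236], dtype=float32), (206.8197021484375, 7.747143745422363, np.int64(217)))
(array([ 0.44128818, -0.06169256]), array([-0.12886958,  0.99166155], dtype=float32), (208.66064453125, 9.555452346801758, np.int64(247)))
short [[0.2475 0.1188]
 [0.4101 0.133 ]]
blank [[ 0.412  -0.2981]]
tube [[0.4609 0.2962]]
viewer [[0.5682 0.4084]
 [0.6637 0.3352]]
```

Jig frame in the world: yaw −0.053, origin (0.672, −0.046). Post to socket measures 170.5 mm, which is right. The rail is at (0.442, −0.062) with world yaw +0.125, and the post is on the right. The plan is to swing the left end in, push the rail lengthwise from its right end, swing the right end in, then press it flat.

I'll go above the left end with the fingers shut.

```bash
python3 -m inch '[{"dx":-0.4,"dy":-0.4,"wz":0.09,"fingers":1},{"dx":-0.8,"dy":-0.8,"wz":0.178,"fingers":1},{"dx":-1,"dy":-1,"wz":0.178,"fingers":1},{"dx":-1,"dy":-1,"wz":0.178,"fingers":1}]'
python3 -m inch '[{"dx":-0.4,"dy":-0.31,"fingers":1},{"dx":-0.78,"dy":-0.62,"fingers":1}]'
python3 -m inch '[{"dx":-0.4,"dy":-0.31,"fingers":1},{"dx":-0.78,"dy":-0.62,"fingers":1}]'
python3 -m inch '[{"dx":-0.4,"dy":-0.31,"dz":0.3,"fingers":1},{"dx":-0.78,"dy":-0.62,"dz":0.6,"fingers":1}]'
python3 -m inch '[{"dx":-0.4,"dy":-0.31,"dz":0.4,"fingers":1},{"dx":-0.78,"dy":-0.62,"dz":0.9,"fingers":1},{"dx":-0.78,"dy":-0.62,"dz":1,"fingers":1},{"dx":-0.78,"dy":-0.62,"dz":1,"fingers":1}]'
cat >> h.py <<'E'
O=np.array([.6723,-.0461]); T=-.053
JX=np.array([np.cos(T),np.sin(T)]); JY=np.array([-np.sin(T),np.cos(T)])
J=lambda p:np.array([(p-O)@JX,(p-O)@JY])
def st():
    s=manip.get_state(); M=R.from_rotvec(s["orientation"]).as_matrix(); s["M"]=M
    print("t",round(s["clock"],2),"tcp",np.round(s["tcp_pos"],4),"tool y deg",round(np.degrees(np.arctan2(M[1,1],M[0,1])),1),"jig",np.round(J(np.array(s["tcp_pos"][:2])),4),"F",np.round(s["contact_force"],1),"open",round(s["opening"],2)); return s
def togo(s,*pts):
    "moves (dx,dy in units of 100 mm) from the present pose to world points"
    for p in pts:
        d=np.array(p)-np.array(s["tcp_pos"])[:len(p)]; d=np.r_[d,[0]*(3-len(p))]; print(np.round(p,4),"->",np.round(s["M"].T@d/.1,3))
E
python3 -c "
from h import *
s=st(); togo(s,(.385,.03,.007),(.40,.03,.007),(.469,.026,.007),(.535,.008,.007))"
```

```text
t 0.3 tcp [0.2822 0.5574 0.2308] tool y deg 63.1 jig [-0.4215  0.5819] F [-0.2 -0.1 -0. ] open 1.0
[0.385 0.03  0.007] -> [-3.3   -4.238  2.241]
[0.4   0.03  0.007] -> [-3.434 -4.171  2.241]
[0.469 0.026 0.007] -> [-4.067 -3.895  2.241]
[0.535 0.008 0.007] -> [-4.737 -3.757  2.241]$[0]: bad value
$[0]: bad value
$[0]: bad value
$[0]: bad value
$[0]: bad value
```

```bash
python3 -m inch '[{"dx":0,"dy":0,"dz":0,"wx":0,"wy":0,"wz":0,"fingers":1}]'; echo; python3 -m inch '[{"dx":0,"fingers":0.95}]';  python3 -m inch --help | head -20
```

```text
clock: 0.42
tcp_pos: [0.2823, 0.5575, 0.2312]
orientation: [-0.73, -3.056, 0.0]
contact_force: [0.0, 0.2, -0.3]
opening: 0.816
grip_force: 0.0
$[0]: bad value
invalid input: not JSON, or not a number
```

All keys are required.

```bash
python3 -m inch '[{"dx":-0.4,"dy":-0.4,"dz":0,"wx":0,"wy":0,"wz":0.09,"fingers":1},{"dx":-0.8,"dy":-0.8,"dz":0,"wx":0,"wy":0,"wz":0.178,"fingers":1},{"dx":-1,"dy":-1,"dz":0,"wx":0,"wy":0,"wz":0.178,"fingers":1},{"dx":-1,"dy":-1,"dz":0,"wx":0,"wy":0,"wz":0.178,"fingers":1}]' | head -2
python3 -m inch '[{"dx":-0.4,"dy":-0.31,"dz":0,"wx":0,"wy":0,"wz":0,"fingers":1},{"dx":-0.78,"dy":-0.62,"dz":0,"wx":0,"wy":0,"wz":0,"fingers":1}]' | head -2
python3 -m inch '[{"dx":-0.4,"dy":-0.31,"dz":0,"wx":0,"wy":0,"wz":0,"fingers":1},{"dx":-0.78,"dy":-0.62,"dz":0,"wx":0,"wy":0,"wz":0,"fingers":1}]' | head -2
python3 -m inch '[{"dx":-0.4,"dy":-0.31,"dz":0.3,"wx":0,"wy":0,"wz":0,"fingers":1},{"dx":-0.78,"dy":-0.62,"dz":0.6,"wx":0,"wy":0,"wz":0,"fingers":1}]' | head -2
python3 -m inch '[{"dx":-0.4,"dy":-0.31,"dz":0.4,"wx":0,"wy":0,"wz":0,"fingers":1},{"dx":-0.78,"dy":-0.62,"dz":0.9,"wx":0,"wy":0,"wz":0,"fingers":1},{"dx":-0.78,"dy":-0.62,"dz":1,"wx":0,"wy":0,"wz":0,"fingers":1},{"dx":-0.78,"dy":-0.62,"dz":1,"wx":0,"wy":0,"wz":0,"fingers":1}]'
python3 -c "
from h import *
s=st(); togo(s,(.385,.03,.007),(.40,.03,.007),(.469,.026,.007),(.535,.008,.007))"
```

```text
clock: 0.92
tcp_pos: [0.327, 0.4218, 0.2315]
clock: 1.18
tcp_pos: [0.3415, 0.325, 0.2317]
clock: 1.42
tcp_pos: [0.3567, 0.226, 0.2318]
clock: 1.68
tcp_pos: [0.3727, 0.1273, 0.1718]
clock: 2.17
tcp_pos: [0.3855, 0.0294, 0.0701]
orientation: [-1.149, -2.92, 0.001]
contact_force: [-0.8, -0.2, 0.1]
opening: 0.001
grip_force: 0.0
t 2.17 tcp [0.3855 0.0294 0.0701] tool y deg 47.0 jig [-0.2904  0.0602] F [-0.8 -0.2  0.1] open 0.0
[0.385 0.03  0.007] -> [0.006 0.002 0.631]
[0.4   0.03  0.007] -> [-0.104  0.104  0.631]
[0.469 0.026 0.007] -> [-0.636  0.545  0.629]
[0.535 0.008 0.007] -> [-1.242  0.863  0.626]
```

```bash
python3 -m inch '[{"dx":0,"dy":0,"dz":0.4,"wx":0,"wy":0,"wz":0,"fingers":1},{"dx":0,"dy":0,"dz":0.62,"wx":0,"wy":0,"wz":0,"fingers":1},{"dx":0,"dy":0,"dz":0.63,"wx":0,"wy":0,"wz":0,"fingers":1},{"dx":-0.05,"dy":0.05,"dz":0.63,"wx":0,"wy":0,"wz":0,"fingers":1},{"dx":-0.1,"dy":0.1,"dz":0.63,"wx":0,"wy":0,"wz":0,"fingers":1},{"dx":-0.14,"dy":0.14,"dz":0.63,"wx":0,"wy":0,"wz":0,"fingers":1},{"dx":-0.19,"dy":0.18,"dz":0.63,"wx":0,"wy":0,"wz":0,"fingers":1},{"dx":-0.24,"dy":0.22,"dz":0.63,"wx":0,"wy":0,"wz":0,"fingers":1},{"dx":-0.29,"dy":0.26,"dz":0.63,"wx":0,"wy":0,"wz":0,"fingers":1},{"dx":-0.34,"dy":0.3,"dz":0.63,"wx":0,"wy":0,"wz":0,"fingers":1},{"dx":-0.39,"dy":0.34,"dz":0.63,"wx":0,"wy":0,"wz":0,"fingers":1},{"dx":-0.44,"dy":0.38,"dz":0.63,"wx":0,"wy":0,"wz":0,"fingers":1},{"dx":-0.49,"dy":0.42,"dz":0.63,"wx":0,"wy":0,"wz":0,"fingers":1},{"dx":-0.54,"dy":0.46,"dz":0.63,"wx":0,"wy":0,"wz":0,"fingers":1},{"dx":-0.59,"dy":0.5,"dz":0.63,"wx":0,"wy":0,"wz":0,"fingers":1},{"dx":-0.64,"dy":0.54,"dz":0.63,"wx":0,"wy":0,"wz":0,"fingers":1}]'
cat >> h.py <<'E'
def look(seed,save=None,cams=("side","scene")):
    for n in cams:
        f=manip.grab_frame(n); c,e,q=rail(f,seed)
        if save: cv2.imwrite(f"pics/{save}_{n}.png",f["img"][:,:,::-1])
        j=J(c); yaw=np.arctan2(-e[0],e[1])-T
        a=j+.11*np.array([-np.sin(yaw),np.cos(yaw)]); b=2*j-a
        print(n,"world c",np.round(c,4),"dir",np.round(e,3),"jig c",np.round(j,4),"yaw",round(yaw,3),"L end",np.round(a,3),"R end",np.round(b,3),np.round(q))
E
python3 -c "
from h import *
s=st(); look(np.array([.46,-.06]),'a'); togo(s,(.535,.008,.007))"
```

```text
clock: 4.18
tcp_pos: [0.4703, 0.0251, 0.0083]
orientation: [-1.148, -2.924, 0.0]
contact_force: [-0.7, 0.1, 0.2]
opening: -0.004
grip_force: 0.2
t 4.17 tcp [0.4703 0.0251 0.0083] tool y deg 47.1 jig [-0.2055  0.0604] F [-0.7  0.1  0.2] open -0.0
side world c [ 0.4628 -0.0718] dir [0.335 0.942] jig c [-0.2078 -0.0367] yaw -0.289 L end [-0.176  0.069] R end [-0.239 -0.142] [216.  13. 204.]
scene world c [ 0.4642 -0.0662] dir [0.305 0.952] jig c [-0.2067 -0.0311] yaw -0.257 L end [-0.179  0.075] R end [-0.235 -0.137] [208.  10. 259.]
[0.535 0.008 0.007] -> [-0.591  0.315  0.013]
```

View pics/a_scene.png

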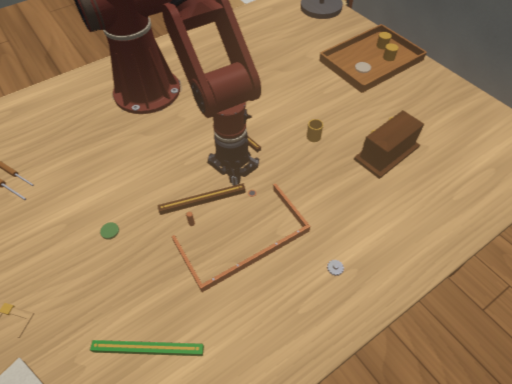

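The rail swung as planned, with its left end now at (243,188) beside the fingertips. I'll continue the push.

```bash
python3 -m inch '[{"dx":-0.05,"dy":0.04,"dz":0.01,"wx":0,"wy":0,"wz":0,"fingers":1},{"dx":-0.1,"dy":0.08,"dz":0.01,"wx":0,"wy":0,"wz":0,"fingers":1},{"dx":-0.16,"dy":0.11,"dz":0.01,"wx":0,"wy":0,"wz":0,"fingers":1},{"dx":-0.22,"dy":0.14,"dz":0.01,"wx":0,"wy":0,"wz":0,"fingers":1},{"dx":-0.28,"dy":0.17,"dz":0.01,"wx":0,"wy":0,"wz":0,"fingers":1},{"dx":-0.34,"dy":0.2,"dz":0.01,"wx":0,"wy":0,"wz":0,"fingers":1},{"dx":-0.4,"dy":0.23,"dz":0.01,"wx":0,"wy":0,"wz":0,"fingers":1},{"dx":-0.46,"dy":0.26,"dz":0.01,"wx":0,"wy":0,"wz":0,"fingers":1},{"dx":-0.52,"dy":0.28,"dz":0.01,"wx":0,"wy":0,"wz":0,"fingers":1},{"dx":-0.58,"dy":0.3,"dz":0.01,"wx":0,"wy":0,"wz":0,"fingers":1},{"dx":-0.58,"dy":0.3,"dz":0.01,"wx":0,"wy":0,"wz":0,"fingers":1}]'
python3 -c "
from h import *
s=st(); look(np.array([.49,-.075]),'b')"
```

```text
clock: 5.65
tcp_pos: [0.5338, 0.0074, 0.0075]
orientation: [1.148, 2.923, 0.0]
contact_force: [-0.6, -0.4, -0.1]
opening: -0.001
grip_force: 0.0
t 5.65 tcp [0.5338 0.0074 0.0075] tool y deg 47.1 jig [-0.1412  0.0461] F [-0.6 -0.4 -0.1] open -0.0
side world c [ 0.4897 -0.0705] dir [0.676 0.737] jig c [-0.1811 -0.0341] yaw -0.689 L end [-0.111  0.051] R end [-0.251 -0.119] [205.   7. 195.]
scene world c [ 0.4885 -0.0695] dir [0.675 0.737] jig c [-0.1823 -0.0331] yaw -0.689 L end [-0.112  0.052] R end [-0.252 -0.118] [210.  10. 267.]
```

```bash
python3 -m inch '[{"dx":0.1,"dy":0,"dz":0,"wx":0,"wy":0,"wz":0,"fingers":1},{"dx":0.15,"dy":0,"dz":-0.5,"wx":0,"wy":0,"wz":0,"fingers":1},{"dx":0.15,"dy":-0.5,"dz":-0.6,"wx":0,"wy":0,"wz":0,"fingers":1},{"dx":0.1,"dy":-1,"dz":-0.6,"wx":0,"wy":0,"wz":0,"fingers":1}]' | head -2
python3 -m inch '[{"dx":0,"dy":-0.5,"dz":0,"wx":0,"wy":0,"wz":0,"fingers":1},{"dx":0,"dy":-1,"dz":0,"wx":0,"wy":0,"wz":0,"fingers":1}]' | head -2
python3 -m inch '[{"dx":-0.3,"dy":-0.37,"dz":0,"wx":0,"wy":0,"wz":0,"fingers":1},{"dx":-0.3,"dy":-0.37,"dz":0.3,"wx":0,"wy":0,"wz":0,"fingers":1},{"dx":-0.3,"dy":-0.37,"dz":0.5,"wx":0,"wy":0,"wz":0,"fingers":1}]' | head -2
python3 -c "
from h import *
s=st(); look(np.array([.489,-.07]),'c'); e=np.array([.676,.737]);c=np.array([.489,-.07]); togo(s,np.r_[c-.15*e,.007],np.r_[c-.12*e,.007],np.r_[c-.04*e,.007])"
```

```text
clock: 6.25
tcp_pos: [0.4575, -0.0588, 0.0688]
clock: 6.5
tcp_pos: [0.3879, -0.1323, 0.0673]
clock: 6.88
tcp_pos: [0.3853, -0.1795, 0.0166]
t 6.88 tcp [ 0.3853 -0.1795  0.0166] tool y deg 47.0 jig [-0.2795 -0.1484] F [-0.6  0.7 -0.1] open 0.0
side world c [ 0.5172 -0.04  ] dir [0.669 0.743] jig c [-0.1552 -0.0022] yaw -0.68 L end [-0.086  0.083] R end [-0.224 -0.088] [123.   6. 106.]
scene world c [ 0.4882 -0.0705] dir [0.678 0.735] jig c [-0.1826 -0.0341] yaw -0.692 L end [-0.112  0.051] R end [-0.253 -0.119] [208.   9. 264.]
[ 0.3876 -0.1805  0.007 ] -> [-0.024  0.008  0.096]
[ 0.4079 -0.1584  0.007 ] -> [-0.022  0.308  0.096]
[ 0.462  -0.0995  0.007 ] -> [-0.016  1.108  0.096]
```

View pics/c_side.png

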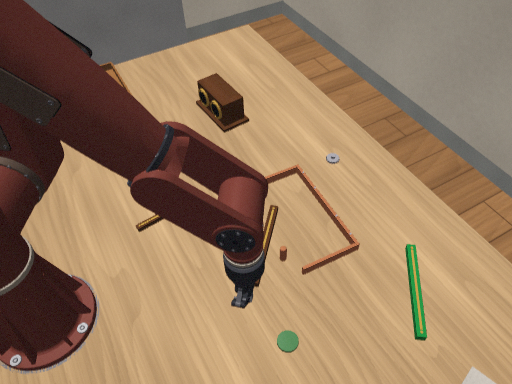

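The side view shows the fingertip at (241,300), in line with the rail, which is partly hidden by the arm. Pushing lengthwise now.

```bash
python3 -m inch '[{"dx":-0.02,"dy":0.02,"dz":0.1,"wx":0,"wy":0,"wz":0,"fingers":1},{"dx":-0.02,"dy":0.1,"dz":0.1,"wx":0,"wy":0,"wz":0,"fingers":1},{"dx":-0.02,"dy":0.16,"dz":0.1,"wx":0,"wy":0,"wz":0,"fingers":1},{"dx":-0.02,"dy":0.21,"dz":0.1,"wx":0,"wy":0,"wz":0,"fingers":1},{"dx":-0.02,"dy":0.26,"dz":0.1,"wx":0,"wy":0,"wz":0,"fingers":1},{"dx":-0.02,"dy":0.31,"dz":0.1,"wx":0,"wy":0,"wz":0,"fingers":1},{"dx":-0.02,"dy":0.36,"dz":0.1,"wx":0,"wy":0,"wz":0,"fingers":1},{"dx":-0.02,"dy":0.42,"dz":0.1,"wx":0,"wy":0,"wz":0,"fingers":1},{"dx":-0.02,"dy":0.48,"dz":0.1,"wx":0,"wy":0,"wz":0,"fingers":1},{"dx":-0.02,"dy":0.54,"dz":0.1,"wx":0,"wy":0,"wz":0,"fingers":1},{"dx":-0.02,"dy":0.6,"dz":0.1,"wx":0,"wy":0,"wz":0,"fingers":1},{"dx":-0.02,"dy":0.66,"dz":0.1,"wx":0,"wy":0,"wz":0,"fingers":1},{"dx":-0.02,"dy":0.72,"dz":0.1,"wx":0,"wy":0,"wz":0,"fingers":1}]'
python3 -c "
from h import *
s=st(); look(np.array([.52,-.035]),'d',('scene',))"
```

```text
clock: 8.6
tcp_pos: [0.437, -0.128, 0.0074]
orientation: [1.148, 2.924, -0.0]
contact_force: [-2.0, -2.0, 4.4]
opening: 0.003
grip_force: 2.1
t 8.6 tcp [ 0.437  -0.128   0.0074] tool y deg 47.1 jig [-0.2306 -0.0942] F [-2.  -2.   4.4] open 0.0
scene world c [ 0.5205 -0.0361] dir [0.682 0.731] jig c [-0.1521  0.002 ] yaw -0.697 L end [-0.081  0.086] R end [-0.223 -0.082] [206.  10. 267.]
```

```bash
python3 -m inch '[{"dx":0,"dy":0.06,"dz":0,"wx":0,"wy":0,"wz":0,"fingers":1},{"dx":0,"dy":0.12,"dz":0,"wx":0,"wy":0,"wz":0,"fingers":1},{"dx":0,"dy":0.18,"dz":0,"wx":0,"wy":0,"wz":0,"fingers":1},{"dx":0,"dy":0.24,"dz":0,"wx":0,"wy":0,"wz":0,"fingers":1},{"dx":0,"dy":0.3,"dz":0,"wx":0,"wy":0,"wz":0,"fingers":1},{"dx":0,"dy":0.36,"dz":0,"wx":0,"wy":0,"wz":0,"fingers":1},{"dx":0,"dy":0.4,"dz":0,"wx":0,"wy":0,"wz":0,"fingers":1},{"dx":0,"dy":0.4,"dz":0,"wx":0,"wy":0,"wz":0,"fingers":1}]'
python3 -c "
from h import *
s=st(); look(np.array([.55,-.007]),'e',('scene',))"
```

```text
clock: 9.65
tcp_pos: [0.4643, -0.0984, 0.0072]
orientation: [1.148, 2.924, 0.001]
contact_force: [-0.3, -0.4, 2.6]
opening: -0.002
grip_force: 0.8
t 9.65 tcp [ 0.4643 -0.0984  0.0072] tool y deg 47.1 jig [-0.205  -0.0633] F [-0.3 -0.4  2.6] open -0.0
scene world c [ 0.5485 -0.0068] dir [0.685 0.728] jig c [-0.1257  0.0326] yaw -0.702 L end [-0.055  0.117] R end [-0.197 -0.051] [207.   9. 266.]
```

Tracking is good: the centre is at jig (−0.126, 0.033) with yaw −0.70. Before bringing the right end round, I want a steeper angle so it clears the post. I'll nudge the left part again.

```bash
python3 -m inch '[{"dx":0,"dy":-0.1,"dz":0,"wx":0,"wy":0,"wz":0,"fingers":1},{"dx":0.2,"dy":-0.1,"dz":-0.5,"wx":0,"wy":0,"wz":0,"fingers":1},{"dx":0.3,"dy":0.4,"dz":-0.6,"wx":0,"wy":0,"wz":0,"fingers":1},{"dx":0.3,"dy":0.9,"dz":-0.6,"wx":0,"wy":0,"wz":0,"fingers":1},{"dx":0.3,"dy":0.9,"dz":-0.6,"wx":0,"wy":0,"wz":0,"fingers":1}]' | head -2
python3 -m inch '[{"dx":0.02,"dy":0.5,"dz":0,"wx":0,"wy":0,"wz":0,"fingers":1},{"dx":0.02,"dy":0.95,"dz":0,"wx":0,"wy":0,"wz":0,"fingers":1},{"dx":0.02,"dy":0.95,"dz":0.3,"wx":0,"wy":0,"wz":0,"fingers":1}]' | head -2
python3 -c "
from h import *
s=st(); look(np.array([.55,-.007]),'f'); togo(s,(.5678,.0575,.007),(.5678+.0285,.0575-.0267,.007))"
```

```text
clock: 10.32
tcp_pos: [0.505, -0.0109, 0.0679]
clock: 10.7
tcp_pos: [0.5707, 0.0593, 0.0395]
t 10.7 tcp [0.5707 0.0593 0.0395] tool y deg 47.2 jig [-0.1071  0.0998] F [-0.3 -0.9 -0.2] open 0.0
side world c [ 0.5501 -0.0069] dir [0.684 0.729] jig c [-0.1241  0.0327] yaw -0.7 L end [-0.053  0.117] R end [-0.195 -0.051] [207.   7. 170.]
scene world c [ 0.5486 -0.0069] dir [0.683 0.731] jig c [-0.1256  0.0326] yaw -0.698 L end [-0.055  0.117] R end [-0.196 -0.052] [207.  10. 267.]
[0.5678 0.0575 0.007 ] -> [ 0.011 -0.034  0.325]
[0.5963 0.0308 0.007 ] -> [-0.38  -0.037  0.327]
```

View pics/f_scene.png

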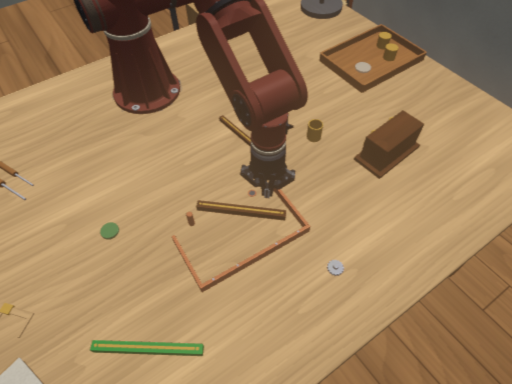

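The rail runs from (198,206) to (284,214), angled past the post, and the fingertip at (267,190) is behind its left part. I'll lower and nudge.

```bash
python3 -m inch '[{"dx":0.01,"dy":-0.03,"dz":0.2,"wx":0,"wy":0,"wz":0,"fingers":1},{"dx":0.01,"dy":-0.03,"dz":0.32,"wx":0,"wy":0,"wz":0,"fingers":1},{"dx":-0.04,"dy":-0.03,"dz":0.325,"wx":0,"wy":0,"wz":0,"fingers":1},{"dx":-0.09,"dy":-0.03,"dz":0.325,"wx":0,"wy":0,"wz":0,"fingers":1},{"dx":-0.15,"dy":-0.03,"dz":0.325,"wx":0,"wy":0,"wz":0,"fingers":1},{"dx":-0.21,"dy":-0.03,"dz":0.325,"wx":0,"wy":0,"wz":0,"fingers":1},{"dx":-0.27,"dy":-0.03,"dz":0.325,"wx":0,"wy":0,"wz":0,"fingers":1},{"dx":-0.33,"dy":-0.03,"dz":0.325,"wx":0,"wy":0,"wz":0,"fingers":1},{"dx":-0.38,"dy":-0.03,"dz":0.325,"wx":0,"wy":0,"wz":0,"fingers":1},{"dx":-0.38,"dy":-0.03,"dz":0.325,"wx":0,"wy":0,"wz":0,"fingers":1}]'
python3 -c "
from h import *
s=st(); look(np.array([.565,-.02]),'g')"
```

```text
clock: 12.05
tcp_pos: [0.5927, 0.0299, 0.0048]
orientation: [1.148, 2.923, -0.0]
contact_force: [-0.2, -0.3, 0.4]
opening: 0.003
grip_force: 0.0
t 12.05 tcp [0.5927 0.0299 0.0048] tool y deg 47.1 jig [-0.0835  0.0717] F [-0.2 -0.3  0.4] open 0.0
side world c [ 0.5614 -0.0198] dir [0.802 0.598] jig c [-0.1121  0.0204] yaw -0.877 L end [-0.028  0.091] R end [-0.197 -0.05 ] [207.   7. 165.]
scene world c [ 0.5606 -0.0185] dir [0.796 0.605] jig c [-0.113   0.0216] yaw -0.868 L end [-0.029  0.093] R end [-0.197 -0.049] [208.  10. 277.]
```

```bash
python3 -m inch '[{"dx":0.12,"dy":0,"dz":0,"wx":0,"wy":0,"wz":0,"fingers":1},{"dx":0.15,"dy":0,"dz":-0.5,"wx":0,"wy":0,"wz":0,"fingers":1},{"dx":0.15,"dy":-0.5,"dz":-0.6,"wx":0,"wy":0,"wz":0,"fingers":1},{"dx":0.15,"dy":-1,"dz":-0.6,"wx":0,"wy":0,"wz":0,"fingers":1},{"dx":0.15,"dy":-1,"dz":-0.6,"wx":0,"wy":0,"wz":0,"fingers":1}]' | head -2
python3 -m inch '[{"dx":0,"dy":-0.5,"dz":0,"wx":0,"wy":0,"wz":0.112,"fingers":1},{"dx":0,"dy":-1,"dz":0,"wx":0,"wy":0,"wz":0.112,"fingers":1},{"dx":0.02,"dy":-1,"dz":0.1,"wx":0,"wy":0,"wz":0.112,"fingers":1},{"dx":0.02,"dy":-1,"dz":0.2,"wx":0,"wy":0,"wz":0.112,"fingers":1}]' | head -2
python3 -c "
from h import *
s=st(); e=np.array([.799,.602]);c=np.array([.561,-.019]); togo(s,np.r_[c-.15*e,.007],np.r_[c-.101*e,.007])"
```

```text
clock: 12.78
tcp_pos: [0.5096, -0.0333, 0.0641]
clock: 13.28
tcp_pos: [0.4442, -0.104, 0.0445]
t 13.28 tcp [ 0.4442 -0.104   0.0445] tool y deg 37.0 jig [-0.2248 -0.0699] F [ 0.5  0.2 -0.3] open 0.0
[ 0.4412 -0.1093  0.007 ] -> [-0.024 -0.056  0.375]
[ 0.4803 -0.0798  0.007 ] -> [-0.025  0.434  0.375]
```

```bash
python3 -m inch '[{"dx":-0.02,"dy":-0.06,"dz":0.1,"wx":0,"wy":0,"wz":0,"fingers":1},{"dx":-0.025,"dy":-0.06,"dz":0.36,"wx":0,"wy":0,"wz":0,"fingers":1},{"dx":-0.025,"dy":0.02,"dz":0.375,"wx":0,"wy":0,"wz":0,"fingers":1},{"dx":-0.025,"dy":0.09,"dz":0.375,"wx":0,"wy":0,"wz":0,"fingers":1},{"dx":-0.025,"dy":0.15,"dz":0.375,"wx":0,"wy":0,"wz":0,"fingers":1},{"dx":-0.025,"dy":0.21,"dz":0.375,"wx":0,"wy":0,"wz":0,"fingers":1},{"dx":-0.025,"dy":0.27,"dz":0.375,"wx":0,"wy":0,"wz":0,"fingers":1},{"dx":-0.025,"dy":0.33,"dz":0.375,"wx":0,"wy":0,"wz":0,"fingers":1},{"dx":-0.025,"dy":0.38,"dz":0.375,"wx":0,"wy":0,"wz":0,"fingers":1},{"dx":-0.025,"dy":0.43,"dz":0.375,"wx":0,"wy":0,"wz":0,"fingers":1},{"dx":-0.025,"dy":0.43,"dz":0.375,"wx":0,"wy":0,"wz":0,"fingers":1}]'
python3 -c "
from h import *
s=st(); look(np.array([.58,-.004]),'i')"
```

```text
clock: 14.65
tcp_pos: [0.4802, -0.0807, 0.0077]
orientation: [1.4, 2.811, 0.0]
contact_force: [-0.8, -1.7, 2.0]
opening: 0.0
grip_force: 1.4
t 14.65 tcp [ 0.4802 -0.0807  0.0077] tool y deg 37.0 jig [-0.19   -0.0448] F [-0.8 -1.7  2. ] open 0.0
side world c [ 0.5864 -0.0024] dir [0.797 0.604] jig c [-0.0881  0.0391] yaw -0.869 L end [-0.004  0.11 ] R end [-0.172 -0.032] [192.   7. 120.]
scene world c [ 0.5791 -0.0052] dir [0.801 0.599] jig c [-0.0952  0.0359] yaw -0.875 L end [-0.011  0.106] R end [-0.18  -0.035] [207.   9. 276.]
```

```bash
python3 -m inch '[{"dx":0,"dy":-0.12,"dz":0,"wx":0,"wy":0,"wz":0,"fingers":1},{"dx":0,"dy":-0.15,"dz":-0.4,"wx":0,"wy":0,"wz":-0.1,"fingers":1},{"dx":0.46,"dy":0,"dz":-0.4,"wx":0,"wy":0,"wz":-0.2,"fingers":1},{"dx":0.46,"dy":0.45,"dz":-0.4,"wx":0,"wy":0,"wz":-0.31,"fingers":1},{"dx":0.46,"dy":0.45,"dz":-0.3,"wx":0,"wy":0,"wz":-0.31,"fingers":1},{"dx":0.46,"dy":0.45,"dz":-0.25,"wx":0,"wy":0,"wz":-0.31,"fingers":1}]' | head -2
python3 -c "
from h import *
s=st(); togo(s,(.488,-.017,.007),(.499,-.032,.007),(.540,-.081,.007),(.590,-.106,.007)); look(np.array([.58,-.004]),'k')"
```

```text
clock: 15.5
tcp_pos: [0.4862, -0.0169, 0.0311]
t 15.5 tcp [ 0.4862 -0.0169  0.0311] tool y deg 64.9 jig [-0.1874  0.0193] F [ 0.7  0.9 -0.6] open -0.0
[ 0.488 -0.017  0.007] -> [-0.017  0.007  0.241]
[ 0.499 -0.032  0.007] -> [-0.18  -0.082  0.241]
[ 0.54  -0.081  0.007] -> [-0.76  -0.352  0.24 ]
[ 0.59  -0.106  0.007] -> [-1.318 -0.366  0.238]
side world c [ 0.5781 -0.0044] dir [0.803 0.596] jig c [-0.0963  0.0366] yaw -0.879 L end [-0.012  0.107] R end [-0.181 -0.034] [208.  12. 174.]
scene world c [ 0.5792 -0.0053] dir [0.801 0.599] jig c [-0.0952  0.0358] yaw -0.875 L end [-0.011  0.106] R end [-0.18  -0.035] [207.   9. 280.]
```

View pics/k_scene.png

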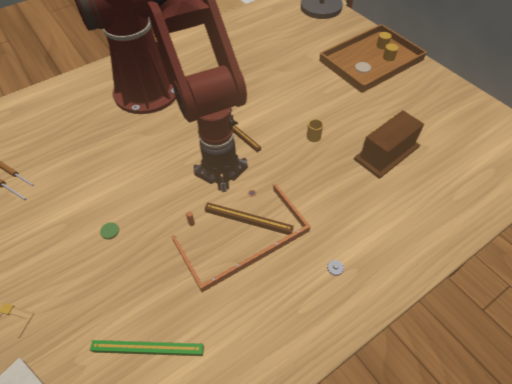

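The rail's left end (291,229) is nearly at the back fence, its right end (207,208) is left of the post (190,218), and the fingertip at (223,186) is behind it. Pushing the right end round.

```bash
python3 -m inch '[{"dx":-0.02,"dy":0,"dz":0.2,"wx":0,"wy":0,"wz":0,"fingers":1},{"dx":-0.05,"dy":-0.02,"dz":0.24,"wx":0,"wy":0,"wz":0,"fingers":1},{"dx":-0.11,"dy":-0.05,"dz":0.24,"wx":0,"wy":0,"wz":0,"fingers":1},{"dx":-0.17,"dy":-0.08,"dz":0.24,"wx":0,"wy":0,"wz":0,"fingers":1},{"dx":-0.23,"dy":-0.11,"dz":0.24,"wx":0,"wy":0,"wz":0,"fingers":1},{"dx":-0.28,"dy":-0.13,"dz":0.24,"wx":0,"wy":0,"wz":0,"fingers":1},{"dx":-0.34,"dy":-0.16,"dz":0.24,"wx":0,"wy":0,"wz":0,"fingers":1},{"dx":-0.39,"dy":-0.18,"dz":0.24,"wx":0,"wy":0,"wz":0,"fingers":1},{"dx":-0.45,"dy":-0.21,"dz":0.24,"wx":0,"wy":0,"wz":0,"fingers":1},{"dx":-0.5,"dy":-0.23,"dz":0.24,"wx":0,"wy":0,"wz":0,"fingers":1}]'
python3 -c "
from h import *
s=st(); togo(s,(.540,-.081,.007),(.590,-.106,.007)); look(np.array([.59,-.01]),'l')"
```

```text
clock: 16.85
tcp_pos: [0.5235, -0.0592, 0.0083]
orientation: [0.682, 3.067, -0.0]
contact_force: [-0.2, 0.7, 0.7]
opening: -0.0
grip_force: 0.4
t 16.85 tcp [ 0.5235 -0.0592  0.0083] tool y deg 64.9 jig [-0.1479 -0.021 ] F [-0.2  0.7  0.7] open -0.0
[ 0.54  -0.081  0.007] -> [-0.242 -0.127  0.013]
[ 0.59  -0.106  0.007] -> [-0.801 -0.142  0.013]
side world c [ 0.5888 -0.0169] dir [0.664 0.748] jig c [-0.0849  0.0247] yaw -0.673 L end [-0.016  0.111] R end [-0.153 -0.061] [205.   6. 113.]
scene world c [ 0.5886 -0.016 ] dir [0.656 0.755] jig c [-0.0852  0.0256] yaw -0.662 L end [-0.018  0.112] R end [-0.153 -0.061] [205.   9. 281.]
```

```bash
python3 -m inch '[{"dx":-0.06,"dy":-0.03,"dz":0.01,"wx":0,"wy":0,"wz":0,"fingers":1},{"dx":-0.12,"dy":-0.06,"dz":0.01,"wx":0,"wy":0,"wz":0,"fingers":1},{"dx":-0.18,"dy":-0.09,"dz":0.01,"wx":0,"wy":0,"wz":0,"fingers":1},{"dx":-0.24,"dy":-0.12,"dz":0.01,"wx":0,"wy":0,"wz":0,"fingers":1},{"dx":-0.3,"dy":-0.125,"dz":0.01,"wx":0,"wy":0,"wz":0,"fingers":1},{"dx":-0.36,"dy":-0.13,"dz":0.01,"wx":0,"wy":0,"wz":0,"fingers":1},{"dx":-0.42,"dy":-0.13,"dz":0.01,"wx":0,"wy":0,"wz":0,"fingers":1},{"dx":-0.48,"dy":-0.135,"dz":0.01,"wx":0,"wy":0,"wz":0,"fingers":1},{"dx":-0.54,"dy":-0.135,"dz":0.01,"wx":0,"wy":0,"wz":0,"fingers":1},{"dx":-0.6,"dy":-0.14,"dz":0.01,"wx":0,"wy":0,"wz":0,"fingers":1},{"dx":-0.66,"dy":-0.14,"dz":0.01,"wx":0,"wy":0,"wz":0,"fingers":1},{"dx":-0.66,"dy":-0.14,"dz":0.01,"wx":0,"wy":0,"wz":0,"fingers":1}]'
python3 -c "
from h import *
s=st(); look(np.array([.61,-.03]),'m')"
```

```text
clock: 18.45
tcp_pos: [0.5779, -0.0999, 0.0075]
orientation: [0.682, 3.065, -0.0]
contact_force: [-0.1, -1.1, 0.3]
opening: -0.002
grip_force: 0.0
t 18.45 tcp [ 0.5779 -0.0999  0.0075] tool y deg 64.9 jig [-0.0914 -0.0587] F [-0.1 -1.1  0.3] open -0.0
side world c [ 0.6164 -0.035 ] dir [0.239 0.971] jig c [-0.0564  0.0082] yaw -0.188 L end [-0.036  0.116] R end [-0.077 -0.1  ] [206.   6.  27.]
scene world c [ 0.6152 -0.0355] dir [0.237 0.972] jig c [-0.0576  0.0076] yaw -0.186 L end [-0.037  0.116] R end [-0.078 -0.101] [208.   9. 302.]
```

The right end is in and clear of the post. Next I'll open the fingers wide, square to the fence, and use both tips to press the rail home.

```bash
python3 -m inch '[{"dx":0.15,"dy":0,"dz":0,"wx":0,"wy":0,"wz":0,"fingers":1},{"dx":0.3,"dy":0.1,"dz":-0.4,"wx":0,"wy":0,"wz":-0.1,"fingers":-1},{"dx":0.4,"dy":0.56,"dz":-0.4,"wx":0,"wy":0,"wz":-0.2,"fingers":-1},{"dx":0.4,"dy":0.56,"dz":-0.4,"wx":0,"wy":0,"wz":-0.313,"fingers":-1},{"dx":0.4,"dy":0.56,"dz":-0.4,"wx":0,"wy":0,"wz":-0.313,"fingers":-1},{"dx":0.4,"dy":0.56,"dz":-0.4,"wx":0,"wy":0,"wz":-0.313,"fingers":-1},{"dx":0.4,"dy":0.56,"dz":-0.4,"wx":0,"wy":0,"wz":-0.313,"fingers":-1},{"dx":0.4,"dy":0.56,"dz":-0.2,"wx":0,"wy":0,"wz":-0.313,"fingers":-1},{"dx":0.4,"dy":0.56,"dz":-0.1,"wx":0,"wy":0,"wz":-0.313,"fingers":-1},{"dx":0.4,"dy":0.56,"dz":-0.1,"wx":0,"wy":0,"wz":-0.313,"fingers":-1}]'
python3 -c "
from h import *
s=st(); w=lambda x,z:np.r_[O+x*JX+.008*JY,z]; togo(s,w(-.11,-.005),w(-.05,-.005),w(-.035,-.005)); look(np.array([.61,-.03]),'n',('side','scene'))"
```

```text
clock: 19.8
tcp_pos: [0.5626, -0.0316, 0.0151]
orientation: [0.084, -3.136, -0.001]
contact_force: [-0.3, 0.2, -0.0]
opening: 1.001
grip_force: 0.0
t 19.8 tcp [ 0.5626 -0.0316  0.0151] tool y deg 93.1 jig [-0.1103  0.0087] F [-0.3  0.2 -0. ] open 1.0
[ 0.5629 -0.0323 -0.005 ] -> [-0.003 -0.007  0.201]
[ 0.6228 -0.0355 -0.005 ] -> [-0.6   -0.071  0.198]
[ 0.6378 -0.0363 -0.005 ] -> [-0.749 -0.087  0.197]
side world c [ 0.6087 -0.0664] dir [0.245 0.97 ] jig c [-0.0625 -0.0236] yaw -0.194 L end [-0.041  0.084] R end [-0.084 -0.132] [142.   6.  73.]
scene world c [ 0.6153 -0.0355] dir [0.234 0.972] jig c [-0.0575  0.0076] yaw -0.183 L end [-0.037  0.116] R end [-0.078 -0.101] [208.   9. 300.]
```

View pics/n_scene.png

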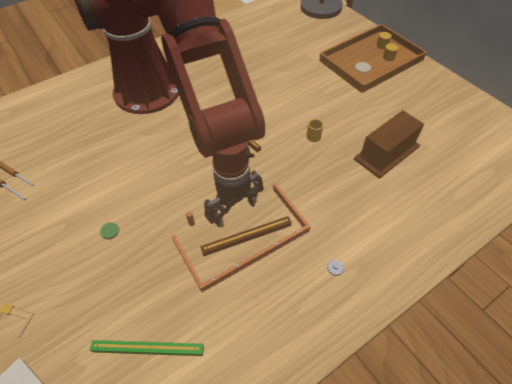

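The rail (202,250)–(290,221) lies inside the bay nearly parallel to the fence, and the open fingers are behind it. The tool is 6° over-turned, so I'll correct that during the descent.

```bash
python3 -m inch '[{"dx":0,"dy":0,"dz":0.1,"wx":0,"wy":0,"wz":0.067,"fingers":-1},{"dx":0,"dy":-0.01,"dz":0.2,"wx":0,"wy":0,"wz":0.067,"fingers":-1},{"dx":-0.06,"dy":-0.01,"dz":0.2,"wx":0,"wy":0,"wz":0.067,"fingers":-1},{"dx":-0.12,"dy":-0.02,"dz":0.2,"wx":0,"wy":0,"wz":0.067,"fingers":-1},{"dx":-0.18,"dy":-0.03,"dz":0.2,"wx":0,"wy":0,"wz":0.067,"fingers":-1},{"dx":-0.24,"dy":-0.03,"dz":0.2,"wx":0,"wy":0,"wz":0.067,"fingers":-1},{"dx":-0.3,"dy":-0.04,"dz":0.2,"wx":0,"wy":0,"wz":0.067,"fingers":-1},{"dx":-0.36,"dy":-0.05,"dz":0.2,"wx":0,"wy":0,"wz":0.067,"fingers":-1},{"dx":-0.42,"dy":-0.05,"dz":0.2,"wx":0,"wy":0,"wz":0.067,"fingers":-1},{"dx":-0.48,"dy":-0.06,"dz":0.2,"wx":0,"wy":0,"wz":0.067,"fingers":-1},{"dx":-0.54,"dy":-0.06,"dz":0.2,"wx":0,"wy":0,"wz":0.067,"fingers":-1},{"dx":-0.6,"dy":-0.07,"dz":0.2,"wx":0,"wy":0,"wz":0.067,"fingers":-1},{"dx":-0.65,"dy":-0.07,"dz":0.2,"wx":0,"wy":0,"wz":0.067,"fingers":-1},{"dx":-0.65,"dy":-0.07,"dz":0.2,"wx":0,"wy":0,"wz":0.067,"fingers":-1}]'
python3 -c "
from h import *
s=st(); look(np.array([.64,-.04]),'o',('scene',))"
```

```text
clock: 21.65
tcp_pos: [0.6306, -0.0353, -0.0026]
orientation: [0.08, 3.139, -0.0]
contact_force: [0.3, 0.4, 0.5]
opening: 0.999
grip_force: 0.0
t 21.65 tcp [ 0.6306 -0.0353 -0.0026] tool y deg 87.1 jig [-0.0422  0.0086] F [0.3 0.4 0.5] open 1.0
scene world c [ 0.651  -0.0334] dir [0.047 0.999] jig c [-0.0219  0.0115] yaw 0.006 L end [-0.023  0.122] R end [-0.021 -0.098] [208.   9. 305.]
```

```bash
python3 -m inch '[{"dx":-0.03,"dy":0,"dz":0,"wx":0,"wy":0,"wz":0,"fingers":-1},{"dx":-0.06,"dy":0,"dz":0,"wx":0,"wy":0,"wz":0,"fingers":-1},{"dx":-0.08,"dy":0,"dz":0,"wx":0,"wy":0,"wz":0,"fingers":-1},{"dx":-0.1,"dy":0,"dz":0,"wx":0,"wy":0,"wz":0,"fingers":-1},{"dx":-0.1,"dy":0,"dz":0,"wx":0,"wy":0,"wz":0,"fingers":-1}]' | grep force; python3 -m inch '[{"dx":-0.01,"dy":0,"dz":0,"wx":0,"wy":0,"wz":0,"fingers":-1},{"dx":-0.01,"dy":0,"dz":0,"wx":0,"wy":0,"wz":0,"fingers":-1}]'| grep force
python3 -c "
from h import *
s=st(); look(np.array([.66,-.04]),'p',('scene',))"
```

```text
contact_force: [0.5, 0.3, -0.3]
grip_force: 0.0
contact_force: [-1.0, 0.4, -0.5]
grip_force: 0.4
t 22.57 tcp [ 0.6408 -0.0358 -0.0027] tool y deg 87.1 jig [-0.032   0.0086] F [-1.   0.4 -0.5] open 1.0
scene world c [ 0.6608 -0.0334] dir [0.05  0.999] jig c [-0.0121  0.0121] yaw 0.003 L end [-0.012  0.122] R end [-0.012 -0.098] [209.   9. 320.]
```

```bash
for i in 1 2; do python3 -m inch '[{"dx":-0.01,"dy":0,"dz":0,"wx":0,"wy":0,"wz":0,"fingers":-1},{"dx":-0.01,"dy":0,"dz":0,"wx":0,"wy":0,"wz":0,"fingers":-1}]'| grep -E "force|pos"; done
python3 -c "
from h import *
s=st(); look(np.array([.66,-.04]),'q',('scene',))"
```

```text
tcp_pos: [0.6414, -0.0358, -0.0028]
contact_force: [-3.0, 0.9, 1.2]
grip_force: 1.3
tcp_pos: [0.6418, -0.0357, -0.0028]
contact_force: [-4.9, 0.3, 2.8]
grip_force: 2.6
t 23.12 tcp [ 0.6418 -0.0357 -0.0028] tool y deg 87.1 jig [-0.031   0.0087] F [-4.9  0.3  2.8] open 1.0
scene world c [ 0.6622 -0.0342] dir [0.06  0.998] jig c [-0.0108  0.0113] yaw -0.007 L end [-0.01   0.121] R end [-0.012 -0.099] [207.   9. 317.]
```

Force is rising with the tips stalled, so the rail is seated on the fence. One more light press, then I'll back off and check.

```bash
python3 -m inch '[{"dx":-0.01,"dy":0,"dz":0,"wx":0,"wy":0,"wz":0,"fingers":-1},{"dx":-0.02,"dy":0,"dz":0,"wx":0,"wy":0,"wz":0,"fingers":-1},{"dx":-0.02,"dy":0,"dz":0,"wx":0,"wy":0,"wz":0,"fingers":-1}]'| grep -E "force|pos"
python3 -m inch '[{"dx":0.1,"dy":0,"dz":0,"wx":0,"wy":0,"wz":0,"fingers":-1},{"dx":0.4,"dy":0,"dz":0,"wx":0,"wy":0,"wz":0,"fingers":-1},{"dx":0.5,"dy":0,"dz":-0.4,"wx":0,"wy":0,"wz":0,"fingers":-1},{"dx":0.7,"dy":0,"dz":-0.9,"wx":0,"wy":0,"wz":0,"fingers":-1},{"dx":1,"dy":0,"dz":-1,"wx":0,"wy":0,"wz":0,"fingers":-1},{"dx":1,"dy":0,"dz":-1,"wx":0,"wy":0,"wz":0,"fingers":-1}]'
python3 -c "
from h import *
st(); look(np.array([.66,-.04]),'r')
im=cv2.imread('pics/r_scene.png')[170:310,150:350]; cv2.imwrite('pics/r_crop.png',cv2.resize(im,None,fx=4,fy=4))"
```

```text
tcp_pos: [0.6419, -0.0357, -0.0029]
contact_force: [-10.3, 0.3, 7.9]
grip_force: 4.8
clock: 24.3
tcp_pos: [0.545, -0.031, 0.0986]
orientation: [0.08, 3.137, -0.001]
contact_force: [-0.1, 0.6, -0.0]
opening: 1.0
grip_force: 0.0
t 24.3 tcp [ 0.545  -0.031   0.0986] tool y deg 87.1 jig [-0.1279  0.0083] F [-0.1  0.6 -0. ] open 1.0
side world c [ 0.6628 -0.0344] dir [0.06  0.998] jig c [-0.0101  0.0112] yaw -0.007 L end [-0.009  0.121] R end [-0.011 -0.099] [206.   7. 177.]
scene world c [ 0.6622 -0.0342] dir [0.059 0.998] jig c [-0.0107  0.0113] yaw -0.006 L end [-0.01   0.121] R end [-0.011 -0.099] [207.   9. 318.]
```

View pics/r_crop.png

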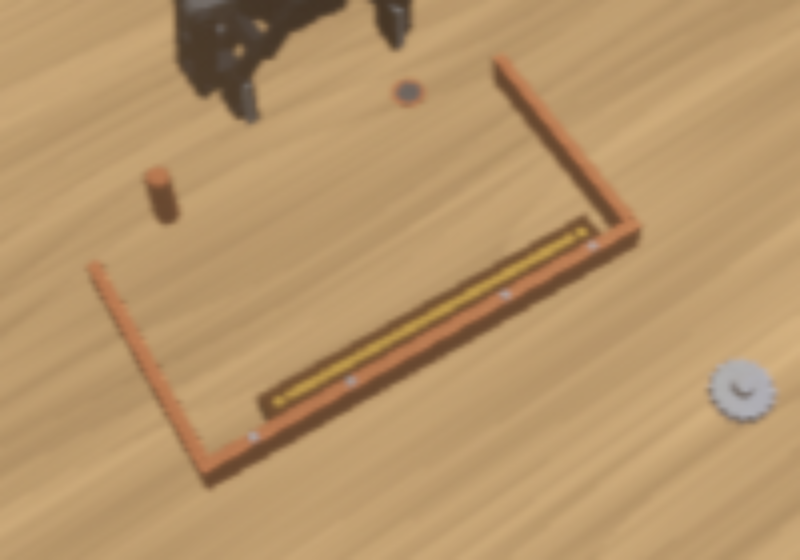

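The rail lies along the back fence from (265,405) to (590,225) in the crop, touching at both ends, and the robot is clear of everything.

```bash
python3 -c "
from station import manip
print(manip.job_done())"
```

```text
the job is handed in; nothing more can be done
None
```

The rail lies flat along the back fence, both ends measured at about 10 to 11 mm in jig x (10 mm is contact), and I handed the job in at about 24 s; the judge's verdict was not shown.

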